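# Change the pot under the fume hood of the dip-tinning stand

### The job

Change over the two lidded solder pots on the dip-tinning stand: slide the round pot out from under the fume hood and park it on the free marked resting place, then slide the square pot into the bay under the hood, past the sprung roller catches, until it is fully home against the brass back stop with its handle facing out to the front. The pots are only ever slid: keep them flat on the plate, never lift or tip them, ease the square pot up to the back stop without ramming it, and leave the things lying around the stand alone.

Things in the scene. Friction and masses are not known exactly. Their poses are not given: they have to be found in the camera images.
- stand: dip-tinning stand, fixed to the bench: flat metal bed plate (top 20 mm above the bench) with a guided bay and a grey fume hood on two posts over it. Origin on the bench straight below bay_home; x points from the stand's front into the bay, y left, z up. In mm: plate x -183 to 79, y +-200; resting places at x -125, y +140 and -140, with engraved corner marks, nothing above them
- bay_home (a point): on the plate top, where the centre of the foot of a pot fully home in the bay lies; axes as the stand's. The bay: two guide strips 88 mm apart, x -30 to 46 mm from here, with 5 mm wide lips over the foot 11 to 15 mm above the plate; in front of them a flared lead-in, x -76 to -50, widening from 89 to 113 mm; 15 mm high
- bay_mouth (a point): on the plate top at the bay's mouth, midway between two upright sprung rollers of 10 mm diameter, whose centres stand 38.5 mm to each side and 39 mm in front of bay_home. They give way sideways as a pot is pushed in or pulled out (10 to 15 N) and spring out behind the front corners of its foot when it is home
- hood_edge (a point): middle of the lower front edge of the hood, 120 mm in front of bay_home and 205 mm above the bench. The hood is 186 mm wide (y), reaches 199 mm back from here and 64 mm up, so it overhangs the bay and most of the grip of a pot in it; its posts, 14 mm square, stand at x +64, y +-78 mm from bay_home
- back_stop: brass stop block 14 x 52 x 12 mm at the back of the bay; origin at the middle of the bottom edge of its front face, 42 mm behind bay_home; x as the stand's
- free_place: the free resting place: flush dark disc, 60 mm in diameter, between four engraved corner marks; origin at its centre on the plate top. It is the left or the right resting place (the other one carries the square pot)
- pot_round: round lidded steel pot, 68 mm diameter, 75 mm high over the black lid knob, about 0.75 kg, on a dark foot 84 x 84 x 8 mm with 14 mm corner chamfers; starts home in the bay. Origin at the centre of the foot's underside; the handle points to its -x: a level black grip 18 mm wide (y), 22 mm high, x -68 to -144 mm, its middle 50 mm above the origin, nothing below it
- pot_square: the square lidded steel pot, 64 x 64 mm, with the same height, weight, foot, lid knob and handle as the round one; starts on one of the two resting places. Origin at the centre of the foot's underside; handle to its -x as on the round pot
- square_grip (a point): middle of the square pot's black grip, 105 mm in front of (-x) and 50 mm above the pot's origin
- round_grip (a point): the same point on the round pot
- multimeter: yellow multimeter 144 x 71 x 42 mm lying left of the stand; leave alone. Origin at the centre of its underside
- soak_timer: beige bench timer 64 x 46 x 18 mm lying right of the stand; leave alone. Origin at the centre of its underside
- tape_roll: small dark tape roll 53 mm across, 19 mm high, right of the stand; leave alone. Origin at the centre of its underside

How it is judged (in metres and radians):
On the way, in this order (a step that is already met when the one before it is completed fails the run):
1. the round pot stands on the free resting place, let go, while the square pot is still out of the bay (horizontal distance between pot_round and free_place below 0.015 m and contact force between the fingers and pot_round below 0.1 N and x of pot_square in the frame of bay_home below -0.05 m), for 0.1 s.
2. the square pot is fully home in the bay (x of pot_square in the frame of bay_home above -0.003 m and horizontal distance between pot_square and bay_home below 0.005 m), for 0.1 s.
At the end, for the whole second after the job is handed in: The round pot stands flat on the plate with its centre within 15 mm of the centre of the free resting place; the square pot is home in the bay, its centre no more than 3 mm short of bay_home and within 5 mm of it sideways, flat, its handle to the front; both are released and at rest (all of step 2 and horizontal distance between pot_round and free_place below 0.015 m and angle between each of pot_round, pot_square's own z axis and vertical below 0.04 rad and height (world z) of pot_round below 0.023 m and x of square_grip in the frame of bay_home below -0.09 m and linear speed of each of pot_square, pot_round below 0.01 m/s); the robot touches nothing.
It fails at once if a pot lifted more than 10 mm off the plate (height (world z) of any of pot_round, pot_square above 0.03 m).
It fails at once if a pot tipped more than about 10 degrees (angle between any of pot_round, pot_square's own z axis and vertical above 0.18 rad).
It fails at once if the square pot rammed against the back stop (over 50 N) (contact force between pot_square and back_stop above 50 N).
It fails at once if a thing beside the stand moved more than 20 mm (distance of any of multimeter, soak_timer, tape_roll from where it was at the start of the episode above 0.02 m).
It also fails if it takes over 61 s, if anything falls off the work surface, if the arm or the gripper's body presses on something with over 40 N, if the wrist force passes 120 N, or if a joint passes its speed limit or range.

### The arm

A 6-joint arm with a two-finger parallel gripper is mounted at the origin on a cart in front of the work surface, level with it; the furniture and walls round the work are solid. World frame = base frame: x ahead of the robot, y to its left, z up, the work surface at z = 0. Lengths are in mm, angles in rad, forces in N, time in s.
With the tool pointing down it reaches from about 300 to 775 mm from the base axis. Payload 14.6 kg.
Tool frame: the origin (TCP) lies on the centre line of the jaws, within the pads' length; the fingertips stand 19 mm ahead of it and the grasp point (between the pads) is the TCP (bot.tip_reach is the distance from the TCP to the fingertips, in mm); z points along the fingers, y is the line along which they close (so a half turn about z gives the same grasp; the last joint's range is limited). The gripper opens to 85 mm and grips with 20 to 120 N. Pads are 22 mm wide; open, the fingers measure 114 mm over their backs; the gripper's body (76 mm by 85 mm) begins 54 mm behind the grasp point. The pads swing forward as they close: fully open they stand 13 mm farther back than shut.
Start: joints at [1.242, 0.3, 1.521, -0, 1.321, -0.067], TCP at [142.349, 531.25, 250.281] pointing down, gripper open.
Joint ranges: [-3.03, 3.03], [-0.79, 2.21], [0.23, 2.52], [-1.04, 4.18], [0, 3.07], [-2.55, 2.55]. Speed limits (rad/s): [2.22, 2.22, 2.57, 3.14, 3.14, 3.14].

### API

Orientations are given as a unit quaternion [w, x, y, z].
In Python, from rig import bot gives the robot as it stands. Calls block until the motion is done:
- bot.move_to(position, orientation): joint-space move of the TCP to a pose.
- bot.servo_line(position, attitude=None, speed=150, until_force=None): straight line of the TCP; attitude=None keeps the orientation; speed is the mean speed in mm/s. With until_force (N) it stops when the force on the tool has changed by that much, and returns True; else False.
- bot.move_joints(angles): joint-space move.
- bot.move_gripper(opening, grip_force=None): finger opening in mm; grip_force is the grip in N (None keeps the last); returns when the fingers have stopped.
- bot.dwell(seconds).
- bot.ik(position, orientation): joint angles nearest the present ones, or None.
- bot.read_state(): the state.
- bot.read_camera(name): name is "side" or "top" or "wrist"; returns a dict with "image" (480x640x3 uint8, blue, green, red), "depth" (480x640 float32, mm along the optical axis (not along the pixel's ray), 0 where there is no reading), "fovy" (degrees; the focal length in pixels is half the picture's height over the tangent of half this angle, whatever the lens; pixels are square), "cx", "cy" (the principal point, pixels), "eye" and "attitude" of the camera in the world; the wrist camera has in their place "mount" (4x4, takes a point from camera to tool coordinates, whose origin is the TCP and whose axes are the flange's). Camera axes: x right, y down, z forward; pixel columns grow to the right and rows downward; lengths in mm; the calibration is good to about 2 mm. A picture is of the moment at which its call begins: read the wrist's pose just before it.
A pose or a line that the arm cannot do raises bot.MotionError and nothing moves.
- bot.finish_job(): hands the job in; it is judged then, once.
The state is a dict: "clock": time; "joint_positions": joint angles; "qvel": joint speeds; "effort": joint torques, N m; "ee_pos": TCP position; "tool_rot": TCP orientation; "ft_force": force on the tool from outside, world axes, zero at the start; "moment": the same for the moment, N m; "grip_width": finger opening in mm; "grip_force": force on a finger pad.
Only numpy, scipy, OpenCV 4.12 (cv2) and the standard library are available. Lean on these libraries where they do the work, as an engineer would, in place of code of your own. Each camera call takes 0.05 s, during which the arm holds its last target. There are 200 camera calls.

## Working session

There is one attempt and no reset: what is moved stays moved. The work goes in short steps, each a Python script; the robot and the scene stay as the last script left them, time stands still between calls to the robot, and variables do not carry over. Pictures are saved under pics/ and viewed, at most 10 in all, crops included, and the job is handed in when it is done.

```bash
ls; mkdir -p pics; python3 - <<'E'
from rig import bot
import cv2,numpy as np
ims=[]
for n in("top","side"):
    c=bot.read_camera(n); cv2.imwrite(f"pics/{n}0.png",c["image"]); np.savez(f"{n}0.npz",**{k:v for k,v in c.items()})
    print(n,c["fovy"],c["cx"],c["cy"],c["eye"],c["attitude"])
s=bot.read_state(); print(s)
E
```

```text
pics
top 57.117906565069255 317.7475156170051 243.43008502521712 [ 72.95975956 243.61928506 927.78595942] [ 0.17895005 -0.47885215  0.80806317 -0.29276512]
side 45.813069783912596 317.29221095177417 242.85257970163732 [-202.70584269 1201.21975366  743.20836737] [ 0.16130302 -0.25339065  0.78738062 -0.53833658]
{'clock': 0.1, 'joint_positions': array([ 1.24235556e+00,  3.00379286e-01,  1.52153606e+00,  1.11059951e-05,
        1.32069907e+00, -6.65997784e-02]), 'qvel': array([ 2.83946212e-05, -1.58679072e-04, -6.53087417e-04, -1.37679067e-03,
       -7.24170573e-04,  9.95642234e-04]), 'effort': array([-1.24744711e-03, -5.44380534e+01, -3.62357211e+01, -1.70569656e-04,
        3.07650465e-03,  1.64912342e-05]), 'ee_pos': array([142.30937485, 531.06665731, 249.79071602]), 'tool_rot': array([-1.05528883e-04,  1.30548164e-01,  9.91441837e-01, -4.99889199e-04]), 'ft_force': array([-0.27892283,  0.32747157,  0.17882217]), 'moment': array([0.00827547, 0.010059  , 0.00294487]), 'grip_force': 0.0, 'grip_width': 85.44225356153711}
```

View pics/top0.png

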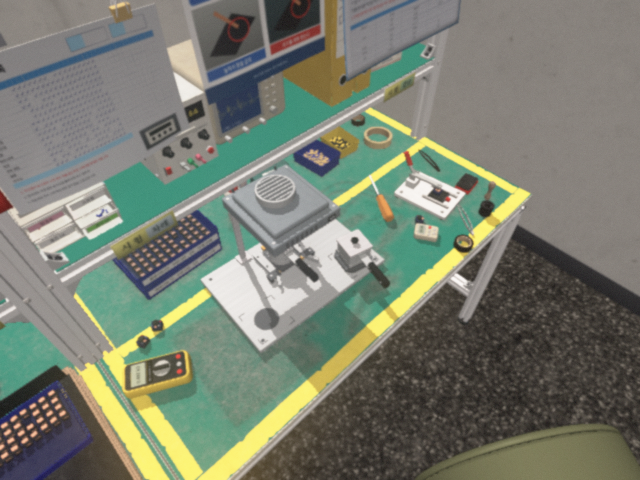

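View pics/side0.png

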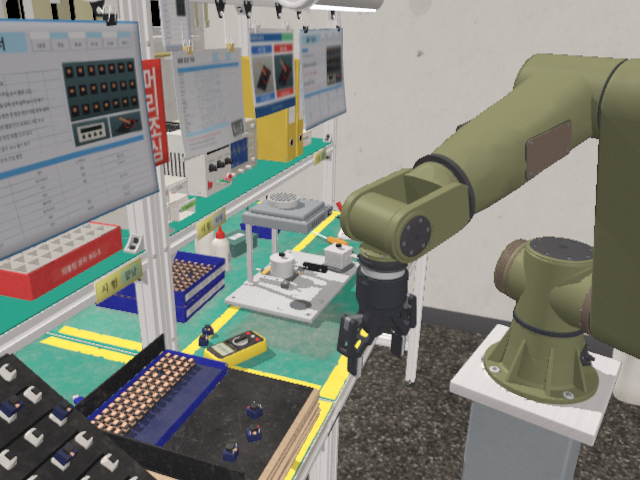

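The top view shows the free disc on the left at about (266,318), the square pot on the right at (353,250) with its grip at (378,274), the round pot's grip under the hood edge at (305,265), and the hood at (280,205). The side view agrees. Next I'll fit the geometry from depth.

```bash
cat > h.py <<'E'
import numpy as np, cv2
from scipy.spatial.transform import Rotation as R
def rot(q): return R.from_quat(np.r_[q[1:],q[0]])
def cam_pose(c,s=None):
    if "mount" in c:
        M=np.array(c["mount"]); T=rot(s["tool_rot"]).as_matrix()
        return T@M[:3,:3], T@M[:3,3]+s["ee_pos"]
    return rot(c["attitude"]).as_matrix(), np.array(c["eye"])
def cloud(c,s=None):
    Rm,t=cam_pose(c,s); f=240/np.tan(np.radians(float(c["fovy"]))/2)
    v,u=np.mgrid[:480,:640]; d=c["depth"]
    P=np.stack([(u-c["cx"])/f*d,(v-c["cy"])/f*d,d],-1)@Rm.T+t
    P[d<=0]=np.nan; return P
def ray_z(c,uv,z,s=None):
    Rm,t=cam_pose(c,s); f=240/np.tan(np.radians(float(c["fovy"]))/2)
    uv=np.atleast_2d(uv).astype(float); d=np.c_[(uv[:,0]-c["cx"])/f,(uv[:,1]-c["cy"])/f,np.ones(len(uv))]@Rm.T
    return t+d*((z-t[2])/d[:,2])[:,None]
E
python3 - <<'E'
from h import *
for n in("top","side"):
    c=dict(np.load(n+"0.npz")); P=cloud(c); 
    pts=dict(top=[(220,290),(266,318),(353,235),(380,275),(275,190),(330,195),(230,205),(308,270),(290,250),(160,372),(425,232),(464,242),(180,410)],side=[(300,308),(282,255),(285,212),(340,250),(315,267),(240,345)])[n]
    for p in pts: print(n,p,P[p[1],p[0]].round(1))
    g=c["image"].astype(int); sat=g.max(-1)-g.min(-1)
    for lab,lo,hi in(("plate",14,27),("hood",215,285)):
        m=(P[...,2]>lo)&(P[...,2]<hi)&(sat<40)&(P[...,0]<800)&(P[...,0]>200)&(abs(P[...,1])<400)
        nn,l,st,_=cv2.connectedComponentsWithStats(m.astype(np.uint8)); k=1+st[1:,4].argmax(); Q=P[l==k]
        r=cv2.minAreaRect(Q[:,:2].astype(np.float32)); print(n,lab,st[k],r,np.median(Q[:,2]),cv2.boxPoints(r).round(0).tolist())
E
```

```text
top (220, 290) [732.2 169.6  22.3]
top (266, 318) [605.4 102.2  21.3]
top (353, 235) [ 685.1 -182.8   80.9]
top (380, 275) [ 547.7 -173.6   79.4]
top (275, 190) [741.8  -7.3 269.8]
top (330, 195) [ 916.  -247.4   -1.1]
top (230, 205) [779.6  88.  237. ]
top (308, 270) [642.4 -30.7  80.6]
top (290, 250) [719.3 -20.5  79.9]
top (160, 372) [586.1 357.   34.3]
top (425, 232) [ 645.3 -394.7   16.1]
top (464, 242) [ 575.6 -479.    -2.7]
top (180, 410) [502.3 347.3   1.4]
top plate [ 200  220  170  132 8866] ((704.127197265625, -19.795211791992188), (264.6532287597656, 402.29229736328125), 11.66651725769043) 20.618227124376403 [[534.0, 150.0], [615.0, -244.0], [874.0, -190.0], [793.0, 204.0]]
top hood [ 225  172  115   83 5527] ((725.074462890625, -13.799636840820312), (185.3468017578125, 189.4129180908203), 10.68842601776123) 248.69116251723642 [[616.0, 62.0], [652.0, -124.0], [834.0, -90.0], [799.0, 96.0]]
side (300, 308) [591.3 121.6  25.3]
side (282, 255) [753.2  -7.   93.5]
side (285, 212) [698.5  48.3 252.5]
side (340, 250) [ 642.5 -149.8   90.6]
side (315, 267) [648.  -26.5  76.6]
side (240, 345) [584.5 364.3  34.6]
side plate [ 224  261  136   61 3522] ((704.325927734375, -17.699676513671875), (264.5579528808594, 408.47698974609375), 11.9275541305542) 23.765865588138524 [[533.0, 155.0], [617.0, -245.0], [876.0, -190.0], [792.0, 209.0]]
side hood [ 245  192   88   40 2276] ((724.8132934570312, -11.99920654296875), (185.026611328125, 194.37347412109375), 10.414229393005371) 245.3987725608621 [[616.0, 67.0], [651.0, -124.0], [833.0, -91.0], [798.0, 100.0]]
```

```bash
cat >> h.py <<'E'
def q_tool(psi,th,flip=1):
    cp,sp,ct,st=np.cos(psi),np.sin(psi),np.cos(th),np.sin(th)
    z=np.array([st*cp,st*sp,-ct]); y=flip*np.array([-sp,cp,0]); x=np.cross(y,z)
    q=R.from_matrix(np.c_[x,y,z]).as_quat(); return np.r_[q[3],q[:3]]
PSI=np.radians(11.7); HOME=np.array([755.,-9.5])
def W(sx,sy,psi=None):
    p=PSI if psi is None else psi
    return HOME+np.array([np.cos(p)*sx-np.sin(p)*sy,np.sin(p)*sx+np.cos(p)*sy])
E
python3 - <<'E'
from rig import bot
from h import *
for th in(0.8,1.0):
  for f in (1,-1):
    for s in((-125,0,70),(-255,0,70),(-255,140,70),(-320,140,100),(-230,-140,70),(-330,0,180)):
        j=bot.ik(np.r_[W(*s[:2]),s[2]],q_tool(PSI,th,f)); print(th,f,s,None if j is None else np.round(j,2))
def snap(n,p,q):
    bot.move_to(p,q); bot.dwell(.3); s=bot.read_state(); c=bot.read_camera("wrist"); cv2.imwrite(f"pics/{n}.png",c["image"])
    np.savez(n+".npz",ee_pos=s["ee_pos"],tool_rot=s["tool_rot"],**c); print(n,s["clock"],s["ee_pos"],c["fovy"],np.round(c["mount"],2).tolist())
snap("w1",[470,-140,330],q_tool(0,0.))
snap("w2",np.r_[W(-330,30),190],q_tool(PSI,.8))
E
```

```text
0.8 1 (-125, 0, 70) None
0.8 1 (-255, 0, 70) [-0.37  0.34  2.21  1.85  0.42  2.42]
0.8 1 (-255, 140, 70) [0.02 0.28 2.3  2.62 0.27 1.94]
0.8 1 (-320, 140, 100) [-0.03  0.06  2.46  2.35  0.23  2.19]
0.8 1 (-230, -140, 70) None
0.8 1 (-330, 0, 180) None
0.8 -1 (-125, 0, 70) [-0.22  0.52  1.9   1.66  0.3  -0.4 ]
0.8 -1 (-255, 0, 70) [-0.37  0.34  2.21  1.85  0.42 -0.72]
0.8 -1 (-255, 140, 70) [ 0.02  0.28  2.3   2.62  0.27 -1.2 ]
0.8 -1 (-320, 140, 100) [-0.03  0.06  2.46  2.35  0.23 -0.95]
0.8 -1 (-230, -140, 70) [-0.59  0.49  1.95  1.44  0.55 -0.47]
0.8 -1 (-330, 0, 180) [-0.51 -0.09  2.32  1.14  0.54 -0.04]
1.0 1 (-125, 0, 70) [-0.24  0.56  1.96  2.27  0.5   2.13]
1.0 1 (-255, 0, 70) [-0.41  0.41  2.27  2.22  0.66  2.01]
1.0 1 (-255, 140, 70) [0.   0.36 2.37 2.84 0.6  1.71]
1.0 1 (-320, 140, 100) None
1.0 1 (-230, -140, 70) [-0.64  0.54  2.    1.82  0.71  2.28]
1.0 1 (-330, 0, 180) None
1.0 -1 (-125, 0, 70) [-0.24  0.56  1.96  2.27  0.5  -1.02]
1.0 -1 (-255, 0, 70) [-0.41  0.41  2.27  2.22  0.66 -1.13]
1.0 -1 (-255, 140, 70) [ 0.    0.36  2.37  2.84  0.6  -1.43]
1.0 -1 (-320, 140, 100) None
1.0 -1 (-230, -140, 70) [-0.64  0.54  2.    1.82  0.71 -0.86]
1.0 -1 (-330, 0, 180) [-0.57 -0.05  2.4   1.63  0.63 -0.56]
w1 3.05 [ 470.05612132 -139.80322439  329.97088947] 64.24950998158947 [[0.0, -0.96, -0.29, 73.58], [1.0, 0.0, 0.0, -0.02], [-0.0, -0.29, 0.96, -123.87], [0.0, 0.0, 0.0, 1.0]]Traceback (most recent call last):
  File "<stdin>", line 11, in <module>
  File "<stdin>", line 8, in snap
rig.MotionError: the arm cannot take that pose within its joint ranges
```

```bash
cat >> h.py <<'E'
def snap(bot,n,p,q):
    bot.move_to(p,q); bot.dwell(.3); s=bot.read_state(); c=bot.read_camera("wrist"); cv2.imwrite(f"pics/{n}.png",c["image"])
    np.savez(n+".npz",ee_pos=s["ee_pos"],tool_rot=s["tool_rot"],**c); print(n,s["clock"],s["ee_pos"],s["joint_positions"].round(2))
E
python3 - <<'E'
from rig import bot
from h import *
snap(bot,"w2",np.r_[W(-290,20),190],q_tool(PSI,.9,-1))
a=np.hstack([cv2.resize(cv2.imread(f"pics/{n}.png"),(400,300)) for n in("w1",)])
E
```

```text
w2 4.9167 [467.0918138  -48.71499185 190.11582551] [-0.4  -0.04  2.3   1.41  0.47 -0.22]
```

View pics/w1.png

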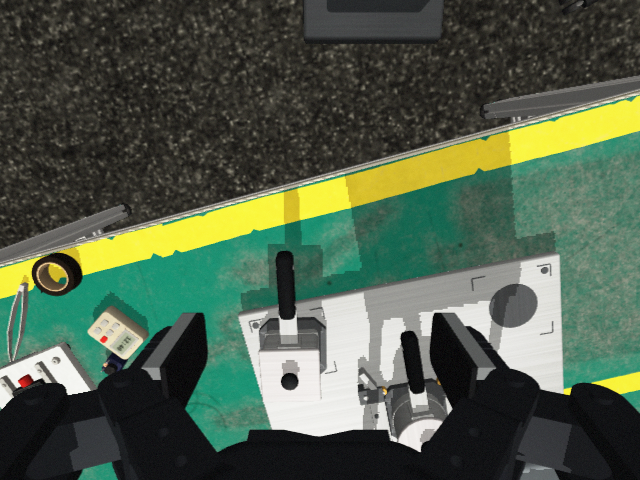

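View pics/w2.png

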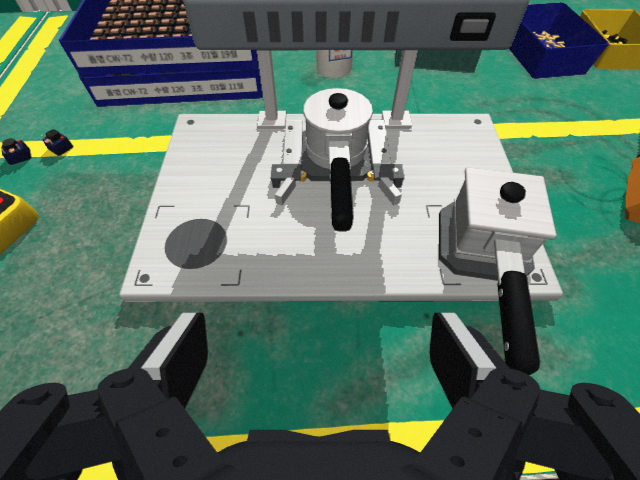

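w1 shows the square pot's grip from (285,255) to (288,318), its knob at (290,382) and the disc at (513,306). w2 shows the round grip from (340,160) to (342,228), the square grip from (510,275) to (523,365), the disc at (196,243) and both rollers near (303,176) and (371,176). The square pot is yawed relative to the stand.

```bash
python3 - <<'E'
from h import *
for n in("w1","w2"):
    c=dict(np.load(n+".npz")); P=cloud(c,c); g=c["image"].max(-1)
    def comp(m,seed):
        nn,l,st,ce=cv2.connectedComponentsWithStats(m.astype(np.uint8),connectivity=4)
        box=l[seed[1]-4:seed[1]+5,seed[0]-4:seed[0]+5]; k=np.bincount(box[box>0]).argmax(); return l==k,ce[k]
    for lab,seed in(("sq",dict(w1=(286,290),w2=(516,320))[n]),("rd",dict(w1=(412,365),w2=(341,195))[n])):
        m,_=comp((g<60)&(P[...,2]>50)&(P[...,2]<95),seed); Q=P[m]; z=Q[:,2]; 
        T=Q[(z>np.percentile(z,95)-6)]
        v,u=np.nonzero(m); r=cv2.minAreaRect(T[:,:2].astype(np.float32)); mu=T[:,:2].mean(0)
        d=cv2.fitLine(T[:,:2].astype(np.float32),cv2.DIST_HUBER,0,.01,.01).ravel(); print(n,lab,m.sum(),"z",np.percentile(z,[5,50,95]).round(1),"yaw",np.degrees(np.arctan2(d[1],d[0])).round(1),"mid",np.round(r[0],1),np.round(r[1],1),"mean",mu.round(1))
        proj=(T[:,:2]-mu)@(d[:2]*np.sign(d[0])); print("   ends", (mu+d[:2]*np.sign(d[0])*np.percentile(proj,0.5)).round(1),(mu+d[:2]*np.sign(d[0])*np.percentile(proj,99.5)).round(1))
    m,ce=comp((g<110)&(g>40)&(abs(P[...,2]-20)<5),dict(w1=(513,306),w2=(196,243))[n]); Q=P[m]; r=cv2.minAreaRect(Q[:,:2].astype(np.float32)); print(n,"disc",np.median(Q[:,2]).round(1),np.round(r[0],1),np.round(r[1],1),"ray",ray_z(c,ce,20,c).round(1))
    if n=="w2":
        X=P; sat=c["image"].max(-1).astype(int)-c["image"].min(-1); m=(abs(P[...,2]-20)<4)&(sat<40); m,_=comp(m,(270,270)); Q=P[m]; r=cv2.minAreaRect(Q[:,:2].astype(np.float32)); print("plate",r,cv2.boxPoints(r).round(1).tolist(),np.median(Q[:,2]))
        print(ray_z(c,[(122,293),(560,293)],20,c).round(1))
    for lab,seed in(("knobsq",dict(w1=(290,382),w2=(513,191))[n]),("knobrd",dict(w2=(339,100)).get(n) if n=="w2" else None)):
        if seed is None: continue
        m,ce=comp((g<60)&(P[...,2]>75),seed) ; print(lab,m.sum(),np.median(P[m],0).round(1),np.nanmax(P[m][:,2]).round(1))
E
```

```text
w1 sq 1129 z [73.3 80.2 82.1] yaw 1.7 mid [ 554.8 -174.5] [73.5 17.5] mean [ 553.6 -174.3]
   ends [ 519.4 -175.3] [ 590.8 -173.2]
w1 rd 963 z [70.1 80.2 82. ] yaw 11.9 mid [650.8 -31.1] [73.8 16.9] mean [648.5 -32.1]
   ends [615.7 -39. ] [685.2 -24.4]
w1 disc 20.7 [604.3 102.3] [58.4 57.8] ray [[604.  102.3  20. ]]
knobsq 215 [ 659.6 -171.6   94.7] 97.0
w2 sq 3058 z [68.6 79.9 81.8] yaw 2.2 mid [ 555.4 -174.2] [74.3 17.4] mean [ 551.8 -173.3]
   ends [ 519.  -174.5] [ 591.4 -171.7]
w2 rd 1409 z [69.1 80.1 81.7] yaw 12.1 mid [650.7 -31.1] [74.1 17.6] mean [646.5 -31.6]
   ends [614.8 -38.4] [685.3 -23.3]
w2 disc 20.6 [604.1 102.3] [60.4 57.7] ray [[603.5 102.   20. ]]
plate ((704.101806640625, -19.810882568359375), (262.1853942871094, 398.6787109375), 11.867490768432617) [[534.7999877929688, 148.3000030517578], [616.7999877929688, -241.8000030517578], [873.4000244140625, -187.89999389648438], [791.4000244140625, 202.1999969482422]] 20.18693649479738
[[ 539.   145.7   20. ]
 [ 618.9 -238.3   20. ]]
knobsq 400 [ 658.8 -170.2   94.6] 96.5
knobrd 231 [751.   -9.2  94.6] 96.5
```

Both wrist views agree within about 1.5 mm: grips at z 70 (top 81), plate at z 20, and the stand yawed 11.9°. I'll grasp the round pot and slide it out.

```bash
sed -i 's/^PSI=.*/PSI=np.radians(11.9); HOME=np.array([754.5,-9.2])/' h.py; python3 - <<'E'
from rig import bot
from h import *
q=q_tool(PSI,1.0,-1); d=np.array([np.cos(PSI),np.sin(PSI)])
def st(l): s=bot.read_state(); print(l,round(s["clock"],2),s["ee_pos"].round(1),"F",s["ft_force"].round(1),"M",s["moment"].round(2),round(s["grip_width"],1),round(s["grip_force"],1))
g=np.r_[np.array([650.75,-31.1])-20*d,70]
a=g+np.r_[-60*d,38]
bot.move_to(a,q); st("pre")
print(bot.servo_line(g,speed=60,until_force=12)); st("at")
bot.move_gripper(5,100); st("grip")
bot.servo_line(np.r_[g[:2]-20*d,70],speed=30); st("pull20")
E
```

```text
pre 5.69 [572.2 -47.4 108.2] F [0.2 0.6 0. ] M [-0.04  0.4  -0.02] 85.2 0.0
False
at 7.03 [631.1 -35.3  70.2] F [-0.   0.7  1. ] M [-0.09  0.43  0.02] 85.5 0.0
grip 7.66 [631.2 -35.3  70.1] F [-3.5 -1.1  3.2] M [-0.    0.25  0.01] 16.8 97.3
pull20 8.47 [611.6 -39.4  70.1] F [-2.1 -0.5  2.9] M [-0.05  0.12 -0.  ] 16.9 100.4
```

```bash
python3 - <<'E'
from rig import bot
from h import *
d=np.array([np.cos(PSI),np.sin(PSI)]); n=np.array([-d[1],d[0]])
def st(l): s=bot.read_state(); print(l,round(s["clock"],2),s["ee_pos"].round(1),"F",s["ft_force"].round(1),"M",s["moment"].round(2),round(s["grip_width"],1),round(s["grip_force"],1))
g=np.array([650.75,-31.1])-20*d
bot.servo_line(np.r_[g-130*d,70],speed=60); st("out")
s=bot.read_state(); c=bot.read_camera("wrist"); cv2.imwrite("pics/w3.png",c["image"]); np.savez("w3.npz",ee_pos=s["ee_pos"],tool_rot=s["tool_rot"],**c)
E
```

```text
out 10.46 [504. -62.  70.] F [-2.3 -0.9  4. ] M [-0.07 -0.15 -0.14] 16.5 100.4
```

View pics/w3.png

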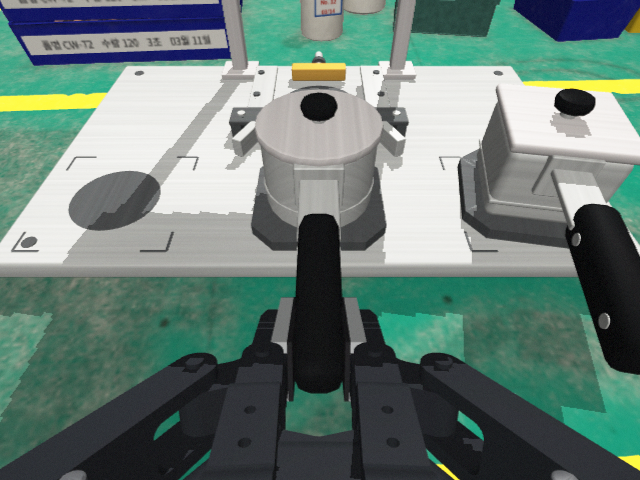

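The round pot is out and held, with its knob at (318,104), the free disc at (115,200) and the brass stop at (318,72). I'll slide it onto the disc, correcting with the knob position.

```bash
cat >> h.py <<'E'
def knob(c,s,seed):
    P=cloud(c,s); g=c["image"].max(-1); nn,l,stt,ce=cv2.connectedComponentsWithStats(((g<60)&(P[...,2]>82)).astype(np.uint8),connectivity=4)
    box=l[seed[1]-4:seed[1]+5,seed[0]-4:seed[0]+5]; k=np.bincount(box[box>0]).argmax(); Q=P[l==k]; T=Q[Q[:,2]>Q[:,2].max()-6]
    return cv2.minEnclosingCircle(T[:,:2].astype(np.float32)),np.median(Q,0)
E
python3 - <<'E'
from rig import bot
from h import *
d=np.array([np.cos(PSI),np.sin(PSI)]); n=np.array([-d[1],d[0]])
def st(l): s=bot.read_state(); print(l,round(s["clock"],2),s["ee_pos"].round(1),"F",s["ft_force"].round(1),"M",s["moment"].round(2),round(s["grip_width"],1),round(s["grip_force"],1)); return s
c=dict(np.load("w3.npz")); k=knob(c,c,(318,104)); print(k)
off=np.array(k[0][0])-c["ee_pos"][:2]; print("off stand", off@d,off@n)
w=dict(np.load("w2.npz")); print("ref knob rd",knob(w,w,(339,100)),"knob sq",knob(w,w,(513,191)))
disc=np.array([604.0,102.2])
tx=disc-125*d  # nominal: origin 125 ahead of TCP
e=off@d-125; print("slip est",e)
p0=c["ee_pos"][:2]; t=disc-off@d*d
lat=(t-p0)@n; bot.servo_line(np.r_[p0+lat*n,70],speed=70); st("lat")
bot.servo_line(np.r_[t,70],speed=30); s=st("on"); 
bot.dwell(.2); c=bot.read_camera("wrist"); cv2.imwrite("pics/w4.png",c["image"]); np.savez("w4.npz",ee_pos=s["ee_pos"],tool_rot=s["tool_rot"],**c); print("knob now",knob(c,s,(318,104)))
E
```

```text
(((627.8342895507812, -36.91505813598633), 10.361420631408691), array([623.57776769, -36.7092834 ,  94.51388929]))
off stand 126.33613850001792 -0.9664977059281924
ref knob rd (((754.1731567382812, -8.830047607421875), 9.45639419555664), array([750.9995501 ,  -9.20415334,  94.5663997 ])) knob sq (((660.9361572265625, -171.14178466796875), 9.662174224853516), array([ 658.8462051 , -170.18338133,   94.62026403]))
slip est 1.336138500017924
lat 12.66 [475.1  75.   70. ] F [-1.4  0.9  3.2] M [ 0.13 -0.05  0.17] 16.9 100.4
on 12.98 [480.5  76.1  70. ] F [2.  0.8 2.3] M [-0.07 -0.07 -0.02] 16.9 100.2
knob now (((603.82421875, 102.11689758300781), 9.743494987487793), array([599.90629601, 101.53545069,  94.565688  ]))
```

```bash
python3 - <<'E'
from rig import bot
from h import *
def st(l): s=bot.read_state(); print(l,round(s["clock"],2),s["ee_pos"].round(1),"F",s["ft_force"].round(1),"M",s["moment"].round(2),round(s["grip_width"],1),round(s["grip_force"],1)); return s
p2=np.radians(2.0); d2=np.array([np.cos(p2),np.sin(p2)]); q2=q_tool(p2,1.0,-1)
g=np.r_[np.array([555.1,-174.3])-20*d2,70]; a=g+np.r_[-45*d2,38]
print(bot.ik(a,q2))
bot.move_gripper(85); s=st("rel")
bot.servo_line(s["ee_pos"]+[-15,0,0],speed=60)
bot.servo_line(s["ee_pos"]+[-25,0,90],speed=120); st("up")
bot.move_to(a,q2); st("pre")
print(bot.servo_line(g,speed=60,until_force=12)); st("at")
c=bot.read_camera("wrist"); cv2.imwrite("pics/w5.png",c["image"])
c=bot.read_camera("top"); cv2.imwrite("pics/top1.png",c["image"][150:400,150:450])
bot.move_gripper(5,100); st("grip")
E
```

```text
[-0.65209865  0.32007557  2.22805899  1.98901232  0.62366608 -0.91812599]
rel 13.9 [480.4  76.2  70. ] F [ 0.1 -0.8 -0.4] M [-0.13  0.35 -0.02] 85.0 0.0
up 15.21 [455.3  76.1 159.6] F [ 0.   0.3 -0.1] M [-0.08  0.38  0.02] 84.9 0.0
pre 16.23 [ 490.2 -175.8  107.8] F [-0.2  0.5  0.1] M [0.03 0.42 0.02] 84.8 0.0
False
at 17.36 [ 535.  -175.1   70.2] F [-0.8  0.   0.1] M [0.02 0.4  0.03] 85.1 0.0
grip 18.08 [ 535.2 -175.    70.1] F [-0.7  0.1  2.1] M [0.03 0.22 0.  ] 16.6 97.4
```

View pics/top1.png

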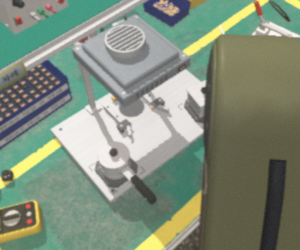

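The crop shows the round pot standing on the left resting place at about (120,165), released, with the bay empty. Next I'll slide the square pot in front of the bay.

```bash
python3 - <<'E'
from rig import bot
from h import *
def st(l): s=bot.read_state(); print(l,round(s["clock"],2),s["ee_pos"].round(1),"F",s["ft_force"].round(1),"M",s["moment"].round(2),round(s["grip_width"],1),round(s["grip_force"],1)); return s
p2=np.radians(2.0); d2=np.array([np.cos(p2),np.sin(p2)]); d=np.array([np.cos(PSI),np.sin(PSI)]); L=126
cen=bot.read_state()["ee_pos"][:2]+L*d2; print(cen)
t=W(-134,-138)
bot.servo_line(np.r_[t-L*d2,70],speed=30); st("back")
bot.servo_line(np.r_[t-L*d,70],q_tool(PSI,1.0,-1),speed=25); st("rot")
t=W(-134,0); bot.servo_line(np.r_[t-L*d,70],speed=60); st("lat"); bot.dwell(.2)
s=bot.read_state(); c=bot.read_camera("wrist"); cv2.imwrite("pics/w6.png",c["image"]); np.savez("w6.npz",ee_pos=s["ee_pos"],tool_rot=s["tool_rot"],**c)
k=knob(c,s,(318,104)); n=np.array([-d[1],d[0]]); o=np.array(k[0][0])-HOME; print(k,"stand",o@d,o@n)
E
```

```text
[ 661.10860692 -170.62930863]
back 18.54 [ 525.8 -176.4   70.1] F [-1.7 -0.5  3.6] M [0.05 0.11 0.03] 16.9 97.8
rot 19.56 [ 528.6 -197.9   70.1] F [ 0.8 -0.8  2.3] M [-0.14 -0.01 -0.28] 16.6 97.6
lat 22.01 [500.1 -62.9  70. ] F [1.1 0.9 2.9] M [-0.01 -0.2  -0.2 ] 16.8 97.6
(((624.5963745117188, -37.521244049072266), 10.38153076171875), array([619.85436553, -38.14264191,  94.52339966])) stand -132.9518237961377 -0.9259204973975917
```

View pics/w6.png

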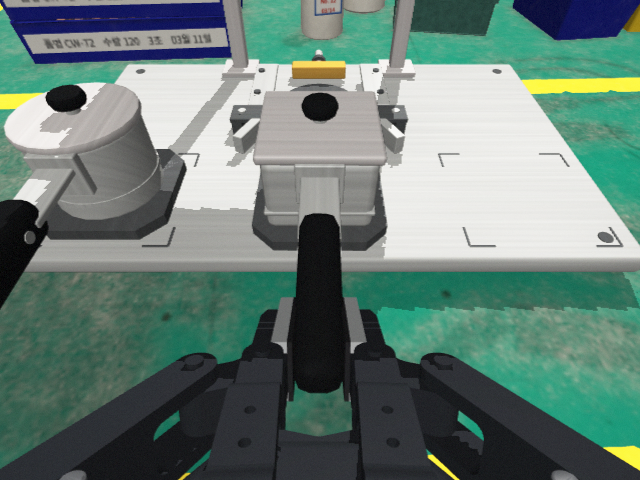

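The square pot is lined up with the bay: its knob is at (319,106), almost the same as the round pot's when that was pulled straight out. Pushing it in.

```bash
python3 - <<'E'
from rig import bot
from h import *
def st(l): s=bot.read_state(); print(l,round(s["clock"],2),s["ee_pos"].round(1),"F",s["ft_force"].round(1),"M",s["moment"].round(2),round(s["grip_width"],1)); return s
d=np.array([np.cos(PSI),np.sin(PSI)])
h=np.array([631.2,-35.3])-0.7*d
s=bot.read_state(); n=np.array([-d[1],d[0]]); print("lat diff",(h-s["ee_pos"][:2])@n)
r=bot.servo_line(np.r_[h-60*d,70],speed=50,until_force=40); st(r)
r=r or bot.servo_line(np.r_[h-12*d,70],speed=30,until_force=40); s=st(r); print("left",(h-s["ee_pos"][:2])@d)
if not r:
    r=bot.servo_line(np.r_[h+2*d,70],speed=6,until_force=18); s=st(r); print("left",(h-s["ee_pos"][:2])@d)
c=bot.read_camera("wrist"); cv2.imwrite("pics/w7.png",c["image"]); np.savez("w7.npz",ee_pos=s["ee_pos"],tool_rot=s["tool_rot"],**c)
E
```

```text
lat diff -0.054074611360178444
False 23.88 [571.9 -47.7  70. ] F [2.  0.6 1.3] M [ 0.07 -0.16  0.1 ] 16.7
False 25.62 [618.9 -37.9  70. ] F [2.6 0.2 2.1] M [ 0.05 -0.12 -0.02] 16.9
left 11.89672614181924
True 27.54 [631.1 -35.3  70. ] F [-2.1 -0.7  4.4] M [-0.01 -0.03  0.09] 16.6
left -0.5524358323320253
```

View pics/w7.png

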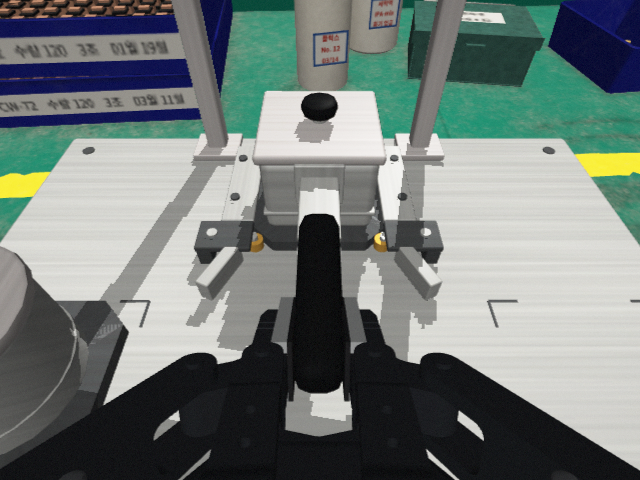

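The push stopped on contact at the expected home position, with both rollers sprung out behind the foot at (257,241) and (381,241). I'll release and check.

```bash
python3 - <<'E'
from rig import bot
from h import *
d=np.array([np.cos(PSI),np.sin(PSI)]); n=np.array([-d[1],d[0]])
bot.move_gripper(85); s=bot.read_state(); print(s["clock"],s["ft_force"].round(1))
bot.servo_line(s["ee_pos"]+np.r_[-60*d,38],speed=80)
snap(bot,"w8",np.r_[W(-290,20),190],q_tool(np.radians(11.7),.9,-1))
c=dict(np.load("w8.npz")); P=cloud(c,c); g=c["image"].max(-1)
l=cv2.connectedComponentsWithStats(((g<60)&(P[...,2]>82)).astype(np.uint8))
for i in range(1,l[0]):
    if l[2][i,4]>80 and l[2][i,3]<60: print(l[3][i].round(), np.median(P[l[1]==i],0).round(1),knob(c,c,tuple(l[3][i].astype(int)))[0])
E
```

```text
28.2583 [-0.8  0.6 -0.3]
w8 30.3333 [466.7774584  -49.32367881 189.35450708] [-0.4  -0.04  2.3   1.41  0.47 -0.22]
[249.  24.] [625.6  22.6 220.8] ((626.2107543945312, 23.04396629333496), 3.7332382202148438)
[273.  24.] [628.3   9.9 221. ] ((628.272705078125, 9.991581916809082), 3.2411561012268066)
[296.  24.] [630.9  -2.8 221.1] ((631.3201293945312, -2.6264123916625977), 3.414985418319702)
[320.  24.] [633.6 -15.5 220.9] ((633.90576171875, -15.335418701171875), 3.1626319885253906)
[343.  24.] [636.3 -28.2 220.6] ((636.2317504882812, -28.109066009521484), 3.284022808074951)
[367.  24.] [639.  -40.8 220.5] ((638.9838256835938, -40.77149200439453), 3.0859405994415283)
[390.  24.] [641.7 -53.5 220.6] ((641.9014892578125, -53.43245315551758), 3.1407244205474854)Traceback (most recent call last):
  File "<stdin>", line 10, in <module>
  File "h.py", line 31, in knob
    box=l[seed[1]-4:seed[1]+5,seed[0]-4:seed[0]+5]; k=np.bincount(box[box>0]).argmax(); Q=P[l==k]; T=Q[Q[:,2]>Q[:,2].max()-6]
                                                      ~~~~~~~~~~~~~~~~~~~~~~~~~~~~~~^^
ValueError: attempt to get argmax of an empty sequence
```

View pics/w8.png

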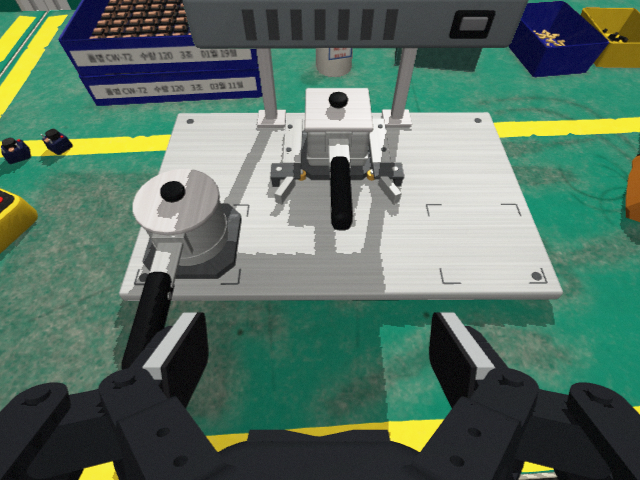

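The square pot sits as the round one did, with its knob at (339,100) and grip end at (342,228). The round pot is on the left place with its knob at (173,191). One number check before handing in.

```bash
python3 - <<'E'
from rig import bot
from h import *
c=dict(np.load("w8.npz")); w=dict(np.load("w2.npz"))
a=knob(c,c,(339,100)); b=knob(w,w,(339,100)); r=knob(c,c,(173,191))
d=np.array([np.cos(PSI),np.sin(PSI)]); n=np.array([-d[1],d[0]]); e=np.subtract(a[0][0],b[0][0]); m=(a[1]-b[1])[:2]
print("sq vs round home",e@d,e@n,m@d,m@n,"round-disc",np.subtract(r[0][0],[604,102.2]))
if abs(e@d)<2 and abs(m@d)<2: bot.dwell(.3); print(bot.finish_job())
E
```

```text
sq vs round home -0.03346433956183702 -0.701356270096195 -0.33750134658868386 -0.5282488187741298 round-disc [ 0.50701904 -1.11859436]
the job is handed in; nothing more can be done
None
```

The job is handed in at about 31 s of the 61 s allowed: the round pot is parked about 1 mm off the disc's centre, and the square pot is home in the bay, within 1 mm of where the round pot stood, handle to the front and released; no verdict came back.

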